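# Line up and lock the index head of a rib-slotting jig

### The arm

A 6-joint arm with a two-finger parallel gripper is mounted at the origin on the work surface. World frame = base frame: x ahead of the robot, y to its left, z up, the work surface at z = 0. Lengths are in m, angles in rad, forces in N, time in s.
With the tool pointing down it reaches from about 0.325 to 0.9 m from the base axis. Payload 6.1 kg.
Tool frame: the origin (TCP) lies midway between the tips of the shut fingers; the grasp point (between the pads) lies 19 mm behind it; z points along the fingers, x is the direction in which the jaws open and shut, and the axes are right-handed (so a half turn about z gives the same grasp; the last joint's range is limited). The gripper opens to 87 mm and grips with 3 to 60 N. Pads are 19 mm wide; open, the fingers measure 117 mm over their backs; the gripper's body (75 mm by 190 mm) begins 51 mm behind the grasp point.
Start: joints at [-1.431, 0.22, 1.526, -0, 1.395, -0.126], TCP at [0.164, -0.603, 0.223] pointing down, gripper open.
Joint ranges: [-2.98, 2.98], [-0.91, 2.08], [0.09, 2.57], [-1.24, 4.39], [0.2, 2.65], [-2.68, 2.68]. Speed limits (rad/s): [2.57, 2.57, 3.01, 3.14, 3.14, 3.14].

### API

Orientations are given as a rotation vector (axis times angle).
In Python, from bench import arm gives the robot as it stands. The module is installed in compiled form; this text tells all that it offers.
- The arm moves only by the tool step_arm, never from a script. Its argument "deltas" is a list that holds one entry, the list of rows, each a list of 7 numbers: the shift along the world's x, y, z in mm, then the turn, a rotation vector about the world's x, y, z in rad, then the finger opening in mm, from 0 to 87. A call has 1 to 20 rows; each row shifts and turns the commanded pose from where the row before left it; what a row does not reach is not made up. A row lasts 1/10 s, in which the tool goes at most 50 mm and 8.59 degrees, less where a joint would pass 70% of its speed; a pose out of reach is approached as far as the arm can. A call with a gripper value outside its range is refused whole. The fingers move at their own pace and stop on an object; the grip force is fixed at half the most. Time passes only in rows, so rows that do not move let the fingers close. It gives the time, the measured TCP pose, the force and the opening at its end, in the units of the state.
- arm.observe(): the state, without advancing time (a new reading comes with each control period).
- arm.snapshot(name): name is "scene" or "top" or "wrist"; returns (picture, depth): 480x640x3 uint8, red, green, blue; 480x640 float32, m along the optical axis (not along the pixel's ray), 0 where there is no reading.
- arm.camera_params(name): a dict with "mtx" (3x3 intrinsics, pixels), "view" (4x4, takes a point from world to camera coordinates); the wrist camera has in their place "mount" (4x4, takes a point from camera to tool coordinates, whose origin is the TCP and whose axes are the tool frame's). Camera axes: x right, y up, looking along -z (the intrinsics and any distortion apply to the point x, -y, -z); pixel columns grow to the right and rows downward; lengths in m; the calibration is good to about 2 mm. A picture is of the moment at which its call begins: read the wrist's pose just before it. camera_params takes no time and is no camera call.
- arm.finish_job(): hands the job in, once; it reports no verdict.
The state is a dict: "time": time; "joint_positions": joint angles; "dq": joint speeds; "joint_efforts": joint torques, N m; "ee_pos": TCP position; "tcp_rot": TCP orientation; "ft_force": force on the tool from outside, world axes, zero at the start; "ft_torque": the same for the moment, N m; "grip_width": opening from 0.0 (shut) to 1.0 (fully open).
Only numpy, scipy, OpenCV 4.12 (cv2) and the standard library are available. Lean on these libraries where they do the work, as an engineer would, in place of code of your own. Each camera call takes 0.05 s, during which the arm holds its last target.

### The job

Turn the head of the umbrella-hub jig until the slot across its top lines up with the slot in the guide block beside it, then lay the loose locking bar, handle up, down through both slots until it lies flat on their floors, reaching through the whole length of both. Leave the bar there, let go, and leave the other things on the bench where they stand.

Things in the scene. Friction and masses are not known exactly. Their poses are not given: they have to be found in the camera images.
- jig: Jig, fixed to the bench: grey base plate 230 x 110 x 18 mm (x, y, z). Origin: centre of its underside, on the bench; +x runs from the turning head to the guide block, z up. The head's upright axis is at x = -45 mm, y = 0; under the head is a round grey housing, 94 mm across, up to 50 mm above the bench. The guide block fills x = 40 to 65, y = -25 to 25 mm.
- head_top (a point): Steel turning head: block 36 mm (its x) by 40 mm (its y), 56 to 104 mm above the bench, on an 80 mm disc. A slot 13 mm wide, 20 mm deep, runs through its top along its x. Can be gripped across the 40 mm flats (closing along its y). Point: on the turning axis, level with the block's top; x along the slot, z up.
- head (a joint): Angle of the head about the upright axis, rad, growing anticlockwise from above. At 0 (equally at +-3.14) its slot is in line with the guide's slot. Stops at +-6.28, so either way round will do. Stiff: about 0.08 N m turns it and it stays where it is left. Starts at least 0.5 rad out of line.
- guide_top (a point): Plain metal guide block, fixed, up to 104 mm above the bench, with a slot along the jig's x through its top. Both slots (head and guide): 13 mm wide, 20 mm deep, mouths bevelled at 45 degrees over the top 4 mm to 21 mm wide. Point: middle of the slot's mouth, level with the block's top, 97.5 mm from the head's axis; axes as the jig's.
- lock (a point): Where the middle of the bar's underside comes to lie when locked (up to 15 mm either way along the slots is as good): on the line of the slots' floors, 84 mm above the bench, in the gap between head and guide block, at x = 6 mm, y = 0 of the jig; axes as the jig's.
- bar: Loose locking bar, about 0.2 kg, lying on the bench handle up: straight steel bar 170 mm long (x), 10 mm wide (y), 12 mm tall; on its middle an upright wooden handle 30 mm (x) by 14 mm (y), from 12 to 57 mm above the bar's underside. Origin: middle of the underside; x along the bar, z up. Both ends are alike.
- spool: White thread spool, 48 mm across, 50 mm tall, standing; a bystander. Origin: centre of its underside.
- blank: Turned pale wooden umbrella-hub blank, 44 mm across, 56 mm tall, standing; a bystander. Origin: centre of its underside.
- tumbler: Empty drinking glass, 68 mm across, 100 mm tall, standing; a bystander. Origin: centre of its underside.
- mallet: Wooden mallet lying flat, head 52 mm thick and 85 mm long (along its y), handle 22 mm thick, reaching to 180 mm in its -x; a bystander. Origin: on the bench under the head's middle.

How it is judged:
By the outcome, as a careful person would: the job done as asked, in the order asked, and still so for the second after the job is handed in, with the robot touching nothing.
It also fails if it takes over 64 s, if anything falls off the work surface, if the arm or the gripper's body presses on something with over 40 N, if the wrist force passes 120 N, or if a joint passes its speed limit or range.

## Working session

There is one attempt and no reset: what is moved stays moved. The work goes in short steps, Python scripts to look and compute and a tool call to move; the robot and the scene stay as the last step left them, time stands still between calls to the robot, and variables do not carry over. Pictures are saved under pics/ and viewed, and the job is handed in when it is done.

Besides the shell and the picture viewer there is one more tool, called after "Emit:" in YAML: its name, and indented under it one key for each argument. step_arm: Moves the arm, as the interface text tells. Its arguments: {"type":"object","properties":{"deltas":{"type":"array"}},"required":["deltas"]}

```bash
mkdir -p pics
cat > h.py <<'E'
import numpy as np, cv2, pickle
from bench import arm
from scipy.spatial.transform import Rotation as R
def snap(n,f):
    s=arm.observe(); p,d=arm.snapshot(n); c=arm.camera_params(n)
    pickle.dump((s,p,d,c),open(f+'.pkl','wb')); cv2.imwrite('pics/'+f+'.png',p[:,:,::-1]); return s,p,d,c
def cam2world(s,c):
    if 'view' in c: return np.linalg.inv(c['view'])
    T=np.eye(4);T[:3,:3]=R.from_rotvec(s['tcp_rot']).as_matrix();T[:3,3]=s['ee_pos'];return T@c['mount']
def cloud(f):
    s,p,d,c=pickle.load(open(f+'.pkl','rb'));K=np.array(c['mtx'])
    v,u=np.mgrid[0:480,0:640]
    P=np.stack([(u-K[0,2])/K[0,0]*d,-(v-K[1,2])/K[1,1]*d,-d],-1)
    T=cam2world(s,c);W=P@T[:3,:3].T+T[:3,3];W[d==0]=np.nan;return W,p
def ray(f,u,v,z):
    s,p,d,c=pickle.load(open(f+'.pkl','rb'));K=np.array(c['mtx']);T=cam2world(s,c)
    r=T[:3,:3]@np.array([(u-K[0,2])/K[0,0],-(v-K[1,2])/K[1,1],-1]);o=T[:3,3]
    return o+r*(z-o[2])/r[2]
E
python3 - <<'E'
from h import *
for n in ['scene','top']:
    s,p,d,c=snap(n,n+'0'); print(c)
print(s)
E
```

```text
{'mtx': array([[520.38300087,   0.        , 308.2774939 ],
       [  0.        , 520.38300087, 226.49835487],
       [  0.        ,   0.        ,   1.        ]]), 'view': array([[ 0.78572417,  0.61848552,  0.0106395 , -0.44329511],
       [-0.32901991,  0.40329826,  0.85387143,  0.10569438],
       [ 0.52381622, -0.67440802,  0.52037524, -1.53379668],
       [ 0.        ,  0.        ,  0.        ,  1.        ]])}
{'mtx': array([[445.20954191,   0.        , 321.85043941],
       [  0.        , 445.20954191, 235.51990439],
       [  0.        ,   0.        ,   1.        ]]), 'view': array([[ 0.00800993, -0.99983576,  0.01625737, -0.01425557],
       [ 0.98148422,  0.01097229,  0.1912285 , -0.58618234],
       [-0.19137547,  0.01442463,  0.9814109 , -0.89700095],
       [ 0.        ,  0.        ,  0.        ,  1.        ]])}
{'time': 0.05, 'joint_positions': array([-1.43109222e+00,  2.21155058e-01,  1.52757490e+00, -1.28092659e-05,
        1.39467659e+00, -1.26134430e-01]), 'dq': array([-0.00215365, -0.00306291,  0.00050714,  0.0017623 ,  0.00054701,
        0.00016941]), 'joint_efforts': array([-1.93482551e-04, -4.96317887e+01, -3.88843095e+01,  7.00318278e-02,
        5.21751156e-02, -4.06427864e-05]), 'ee_pos': array([ 0.16408754, -0.60246417,  0.22150043]), 'tcp_rot': array([-2.49524688e+00,  1.90667175e+00,  2.04144157e-03]), 'ft_force': array([-0.37561853, -0.00263471, -0.77404911]), 'ft_torque': array([-0.01150897, -0.00254031,  0.02728616]), 'grip_width': 1.0015101272829081}
```

View pics/scene0.png

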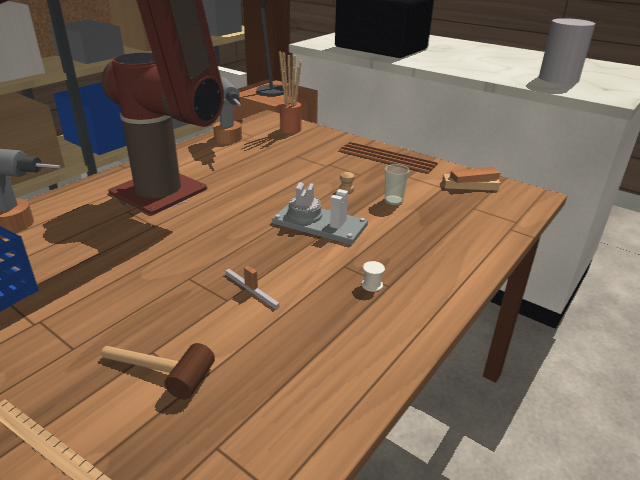

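View pics/top0.png

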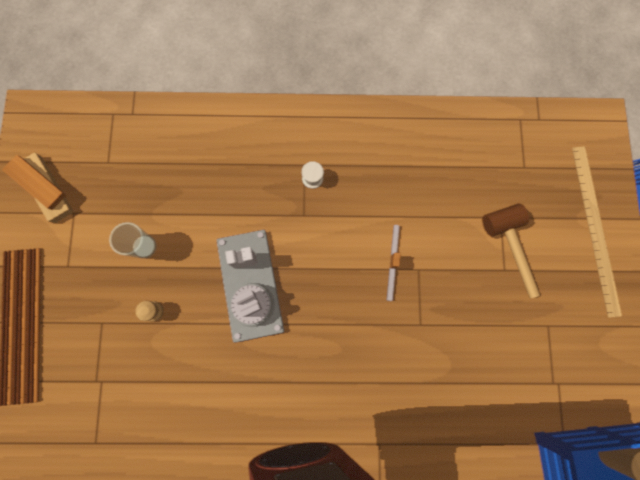

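The top view shows the jig (head near 250,303; guide near 239,256), the bar (394,262), spool (313,175), blank (147,310), tumbler (127,239) and mallet (515,220). I'll enlarge the crops.

Run:
```python
from h import *
p=cv2.imread('pics/top0.png')
a=cv2.resize(p[225:345,205:295],None,fx=6,fy=6,interpolation=cv2.INTER_CUBIC)[:600*2]
a=cv2.resize(p[225:345,205:300],None,fx=5,fy=5,interpolation=cv2.INTER_CUBIC)
b=cv2.resize(p[215:310,360:430],None,fx=5,fy=5,interpolation=cv2.INTER_CUBIC)
cv2.imwrite('pics/cropA.png',a);
o=np.zeros((600,350,3),np.uint8);o[:475]=b
cv2.imwrite('pics/cropAB.png',np.hstack([a,o])[:, :800])
W,_=cloud('top0')
for n,(u,v) in dict(bench=(350,350),bar1=(396,228),bar2=(390,298),handle=(395,260),headA=(250,303),guide=(231,257),guide2=(247,254),plate=(262,260)).items(): print(n,W[v,u].round(4), ray('top0',u,v,0).round(4))
```

```text
bench [ 3.455e-01 -7.240e-02  2.000e-04] [ 0.3455 -0.0725  0.    ]
bar1 [ 0.6145 -0.1768  0.0107] [ 0.6168 -0.1788  0.    ]
bar2 [ 0.4573 -0.1598  0.0112] [ 0.4579 -0.1617  0.    ]
handle [ 0.535  -0.1645  0.0568] [ 0.543  -0.1748  0.    ]
headA [0.4408 0.1354 0.0841] [0.4443 0.1475 0.    ]
guide [0.5313 0.1744 0.1027] [0.546  0.1939 0.    ]
guide2 [0.5376 0.1425 0.1034] [0.5532 0.1584 0.    ]
plate [0.5377 0.1224 0.0163] [0.5399 0.1243 0.    ]
```

View pics/cropAB.png

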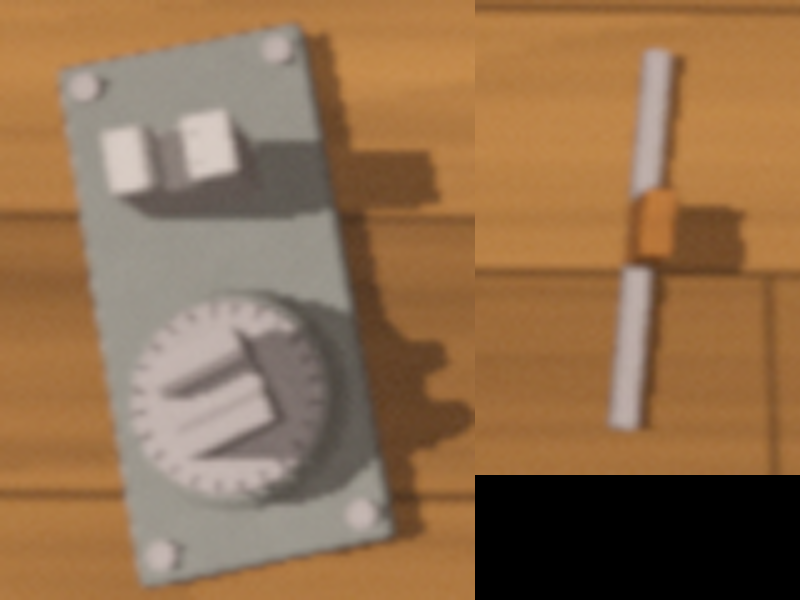

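The crop shows the plate corners at (62,72), (298,25), (393,533), (145,585), the guide's slot running nearly up the picture, and the head's slot going from about (170,390) up right to (250,350). Next I'll turn these into positions.

Run:
```python
from h import *
def q(cx,cy,z,u0=205,v0=225): return ray('top0',u0+(cx+.5)/5-.5,v0+(cy+.5)/5-.5,z)[:2]
C=[q(*p,.018) for p in [(62,72),(298,25),(393,533),(145,585)]]
print(np.round(C,4)); c=np.mean(C,0)
ax=(C[0]+C[1]-C[2]-C[3])/2; L=np.linalg.norm(ax);ax/=L; print('centre',c.round(4),'len',L,'yaw',np.arctan2(ax[1],ax[0]))
print('axis',c-.045*ax,'guide',c+.0525*ax,'lock',c+.006*ax)
# head: cloud points z>.09 near the axis
W,p=cloud('top0');h=c-.045*ax
m=(W[...,2]>.09)&(np.linalg.norm(W[...,:2]-h,axis=-1)<.04); P=W[m][:,:2]; print('head n',m.sum(),P.mean(0),W[m][:,2].mean())
r=cv2.minAreaRect((P*1000).astype(np.float32)); print(r, cv2.boxPoints(r))
m=(W[...,2]>.095)&(np.linalg.norm(W[...,:2]-(c+.0525*ax),axis=-1)<.04); P=W[m][:,:2]; print('guide',P.mean(0),cv2.minAreaRect((P*1000).astype(np.float32)))
# slot edges head top z=.104
for a in [((170,390),(250,350)),((205,458),(280,418)),((185,432),(265,385))]:
    A,B=q(*a[0],.1),q(*a[1],.1); d=B-A; print(np.arctan2(d[1],d[0]))
def qb(cx,cy,z): return q(cx-475,cy,z,360,215)
B=[qb(*p,.012) for p in [(644,48),(673,52),(642,430),(610,426)]]; print(np.round(B,4),np.mean(B,0)); d=(B[0]+B[1]-B[2]-B[3])/2; print(np.linalg.norm(d),np.arctan2(d[1],d[0]))
m=(W[...,2]>.045)&(np.linalg.norm(W[...,:2]-np.mean(B,0),axis=-1)<.05);print('handle',W[m].mean(0))
```

```text
[[0.5834 0.2234]
 [0.6059 0.1196]
 [0.3845 0.0718]
 [0.3621 0.1765]]
centre [0.484  0.1478] len 0.22632552897772282 yaw 0.21070143958007786
axis [0.43994874 0.13838937] guide [0.53529247 0.15878109] lock [0.48982084 0.14905581]
head n 286 [0.44003739 0.13926125] 0.10274768355512069
((440.1260070800781, 139.90353393554688), (39.85422134399414, 36.054039001464844), 26.64752197265625) [[414.23038 147.07846]
 [430.4006  114.85398]
 [466.02164 132.7286 ]
 [449.8514  164.9531 ]]
guide [0.53507286 0.16017385] ((535.5157470703125, 160.2632293701172), (25.657001495361328, 50.12169647216797), 11.906316757202148)
-1.0943987451749193
-1.0710505490797142
-1.0273463666493268
[[ 0.6229 -0.1709]
 [ 0.6212 -0.184 ]
 [ 0.4517 -0.1661]
 [ 0.4533 -0.1521]] [ 0.53727002 -0.16830358]
0.1705440110897942 -0.10773010414880868
handle [ 0.53654222 -0.16580957  0.05582334]
```

Run:
```python
from h import *
s=arm.observe();M=R.from_rotvec(s['tcp_rot']).as_matrix();print(M.round(4)); a=np.arctan2(M[1,0],M[0,0]);print('jaw yaw',a, 'q1',s['joint_positions'][0],'q6',s['joint_positions'][5])
print(arm.camera_params('wrist'))
```

```text
[[ 2.627e-01 -9.649e-01 -3.000e-04]
 [-9.649e-01 -2.627e-01  1.700e-03]
 [-1.700e-03 -2.000e-04 -1.000e+00]]
jaw yaw -1.3049545201543147 q1 -1.4310660863763918 q6 -0.12610913270157342
{'mtx': array([[351.72328473,   0.        , 328.08441037],
       [  0.        , 351.72328473, 233.41099396],
       [  0.        ,   0.        ,   1.        ]]), 'mount': array([[ 9.99999257e-01,  6.99052293e-04,  9.99049528e-04,
        -4.36558774e-04],
       [ 9.27217651e-04, -9.68055639e-01, -2.50733763e-01,
        -6.78334459e-02],
       [ 7.91859518e-04,  2.50734503e-01, -9.68055568e-01,
        -1.63489701e-01],
       [ 0.00000000e+00,  0.00000000e+00,  0.00000000e+00,
         1.00000000e+00]])}
```

Emit:
step_arm:
  deltas:
    - [[34, 20, 2, 0, 0, 0.0885, 87], [34, 20, 2, 0, 0, 0.0885, 87], [34, 20, 2, 0, 0, 0.0885, 87], [34, 20, 2, 0, 0, 0.0885, 87], [34, 20, 2, 0, 0, 0.0885, 87], [34, 20, 2, 0, 0, 0.0885, 87], [34, 20, 2, 0, 0, 0.0885, 87], [34, 20, 2, 0, 0, 0.0885, 87], [0.3, 48, 2, 0, 0, 0.0885, 87], [0.3, 48, 2, 0, 0, 0.0885, 87], [0.3, 48, 2, 0, 0, 0.0885, 87], [0.3, 48, 2, 0, 0, 0.0885, 87], [0.3, 48, 2, 0, 0, 0.0885, 87], [0.3, 48, 2, 0, 0, 0.0885, 87], [0.3, 48, 2, 0, 0, 0.0885, 87], [0.3, 48, 2, 0, 0, 0.0885, 87], [0.3, 48, 2, 0, 0, 0.0885, 87], [0.3, 48, 2, 0, 0, 0.0885, 87], [0.3, 48, 2, 0, 0, 0.0885, 87], [0.3, 48, 2, 0, 0, 0.0885, 87]]

```text
time: 2.1
ee_pos: [0.4392, 0.1349, 0.2625]
tcp_rot: [3.056, 0.729, 0.0]
ft_force: [1.2, 0.0, -0.0]
grip_width: 1.002
```

Emit:
step_arm:
  deltas:
    - [[0, 0, 0, 0, 0, 0, 87], [0, 0, 0, 0, 0, 0, 87], [0, 0, 0, 0, 0, 0, 87]]

```text
time: 2.4
ee_pos: [0.4396, 0.1321, 0.2622]
tcp_rot: [3.057, 0.722, -0.001]
ft_force: [-0.2, 0.6, -0.1]
grip_width: 1.002
```

Run:
```python
from h import *
s,p,d,c=snap('wrist','w1'); M=R.from_rotvec(s['tcp_rot']).as_matrix();print(s['ee_pos'],np.arctan2(M[1,0],M[0,0]),M[2])
```

```text
[0.43964029 0.13206721 0.26215536] 0.46371842573413263 [-9.22138836e-04  3.00198458e-04 -9.99999530e-01]
```

View pics/w1.png

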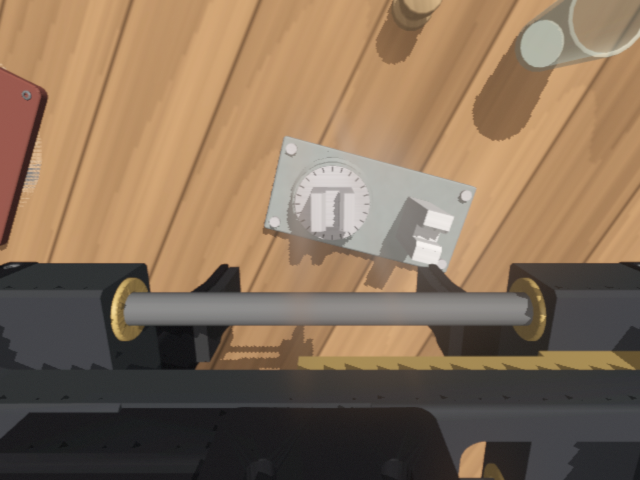

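The wrist view shows the head block at (333,210), its slot almost upright in the picture and so already square to the jaws. The guide is at (430,235). I'll measure from an enlarged crop and the depth.

Run:
```python
from h import *
p=cv2.imread('pics/w1.png')
cv2.imwrite('pics/w1c.png',cv2.resize(p[130:275,260:480],None,fx=3.6,fy=3.6,interpolation=cv2.INTER_CUBIC))
W,_=cloud('w1')
P0=W[130:275,260:480].reshape(-1,3)
for n,c0,zr in [('head',(.44,.139),(.098,.11)),('guide',(.535,.16),(.098,.11))]:
    m=(W[...,2]>zr[0])&(W[...,2]<zr[1])&(np.linalg.norm(W[...,:2]-c0,axis=-1)<.036)
    m[260:]=False
    P=W[m][:,:2]*1000; print(n,m.sum(),np.median(W[m][:,2]),cv2.minAreaRect(P.astype(np.float32)))
m=(abs(W[...,2]-.018)<.004);m[265:]=False;m[:130]=False;P=W[m][:,:2]*1000
print('plate',cv2.minAreaRect(P.astype(np.float32)))
```

```text
head 1147 0.10495746476220852 ((440.28302001953125, 139.16542053222656), (40.031429290771484, 36.77737045288086), 26.875158309936523)
guide 1047 0.10492808498371314 ((535.4905395507812, 159.3727264404297), (25.683208465576172, 49.97293472290039), 11.853388786315918)
plate ((334.95416259765625, 91.16468811035156), (563.013916015625, 140.71795654296875), 22.35861587524414)
```

View pics/w1c.png

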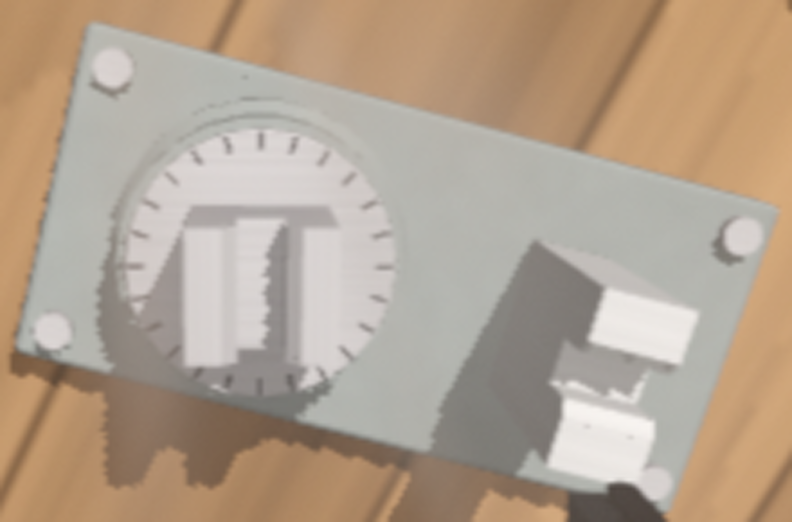

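The head axis is at (440.2, 139.2) mm, and head to guide measures 97.3 mm against the given 97.5. Jig yaw is 0.208 and the jaw angle needed for the flats is 0.469. Going down to grip the head.

Emit:
step_arm:
  deltas:
    - [[0.6, 7, 0, 0, 0, 0.005, 87], [0, 0, -25, 0, 0, 0, 87], [0, 0, -30, 0, 0, 0, 87], [0, 0, -30, 0, 0, 0, 87], [0, 0, -30, 0, 0, 0, 87], [0, 0, -25, 0, 0, 0, 87], [0, 0, -20, 0, 0, 0, 87], [0, 0, -15, 0, 0, 0, 87], [0, 0, -10, 0, 0, 0, 87], [0, 0, -9, 0, 0, 0, 87], [0, 0, 0, 0, 0, 0, 87], [0, 0, 0, 0, 0, 0, 87]]

```text
time: 3.65
ee_pos: [0.4408, 0.1399, 0.069]
tcp_rot: [3.055, 0.731, 0.001]
ft_force: [0.3, -0.6, 1.0]
grip_width: 0.997
```

Emit:
step_arm:
  deltas:
    - [[0, 0, 0, 0, 0, 0, 38], [0, 0, 0, 0, 0, 0, 36], [0, 0, 0, 0, 0, 0, 34], [0, 0, 0, 0, 0, 0, 30], [0, 0, 0, 0, 0, 0, 30], [0, 0, 0, 0, 0, 0, 30], [0, 0, 0, 0, 0, 0, 30], [0, 0, 0, 0, 0, 0, 30]]

```text
time: 4.45
ee_pos: [0.4399, 0.1398, 0.0685]
tcp_rot: [3.055, 0.732, -0.002]
ft_force: [-2.4, -1.2, 2.6]
grip_width: 0.459
```

Emit:
step_arm:
  deltas:
    - [[0, 0, 0, 0, 0, 0.05, 30], [0, 0, 0, 0, 0, 0.08, 30], [0, 0, 0, 0, 0, 0.1, 30], [0, 0, 0, 0, 0, 0.1, 30], [0, 0, 0, 0, 0, 0.1, 30], [0, 0, 0, 0, 0, 0.1, 30], [0, 0, 0, 0, 0, 0.1, 30], [0, 0, 0, 0, 0, 0.1, 30], [0, 0, 0, 0, 0, 0.1, 30], [0, 0, 0, 0, 0, 0.1, 30], [0, 0, 0, 0, 0, 0.1, 30], [0, 0, 0, 0, 0, 0.1, 30], [0, 0, 0, 0, 0, 0.08, 30], [0, 0, 0, 0, 0, 0.06, 30], [0, 0, 0, 0, 0, 0.038, 30], [0, 0, 0, 0, 0, 0, 30], [0, 0, 0, 0, 0, 0, 30], [0, 0, 0, 0, 0, 0, 30]]

```text
time: 6.25
ee_pos: [0.4392, 0.1384, 0.0685]
tcp_rot: [-1.979, -2.439, 0.007]
ft_force: [-6.5, -7.5, 7.3]
grip_width: 0.455
```

Run:
```python
from h import *
s=arm.observe(); M=R.from_rotvec(s['tcp_rot']).as_matrix();print(s['ee_pos'],np.arctan2(M[1,0],M[0,0]),s['ft_force'],s['ft_torque'],s['grip_width']*87)
```

```text
[0.43922261 0.13837428 0.06848225] 1.7785109410875324 [-6.47146847 -7.4782184   7.31988953] [-1.11389879  0.83938276  0.07703237] 39.563453144693945
```

Emit:
step_arm:
  deltas:
    - [[0, 0, 0, 0, 0, 0, 60], [0, 0, 0, 0, 0, 0, 87], [0, 0, 0, 0, 0, 0, 87], [0, 0, 0, 0, 0, 0, 87], [0, 0, 0, 0, 0, 0, 87], [0, 0, 10, 0, 0, 0, 87], [0, 0, 25, 0, 0, 0, 87], [0, 0, 40, 0, 0, 0, 87], [0, 0, 45, 0, 0, 0, 87], [0, 0, 40, 0, 0, 0, 87], [0, 0, 20, 0, 0, 0, 87], [0, 0, 0, 0, 0, 0, 87], [0, 0, 0, 0, 0, 0, 87], [0, 0, 0, 0, 0, 0, 87]]

```text
time: 7.65
ee_pos: [0.4394, 0.1398, 0.247]
tcp_rot: [-1.979, -2.438, 0.003]
ft_force: [0.3, 1.0, -0.7]
grip_width: 1.002
```

Run:
```python
from h import *
s,p,d,c=snap('wrist','w2'); M=R.from_rotvec(s['tcp_rot']).as_matrix();print(s['ee_pos'],np.arctan2(M[1,0],M[0,0]),s['grip_width'],s['ft_force'])
W,_=cloud('w2')
for n,c0 in [('head',(.44,.139)),('guide',(.535,.16))]:
    m=(W[...,2]>.1)&(W[...,2]<.11)&(np.linalg.norm(W[...,:2]-c0,axis=-1)<.036)
    P=W[m][:,:2]*1000; print(n,m.sum(),np.median(W[m][:,2]),cv2.minAreaRect(P.astype(np.float32)))
```

```text
[0.43940369 0.13983123 0.24695523] 1.7779777238633396 1.002392285302358 [ 0.33701826  0.95158338 -0.70884902]
head 1218 0.10495303368426495 ((439.7306823730469, 139.5972900390625), (36.17977523803711, 39.68950653076172), 11.445427894592285)
guide 334 0.10512849346592137 ((543.4420776367188, 161.5938720703125), (10.567675590515137, 49.30664825439453), 12.703370094299316)
```

View pics/w2.png

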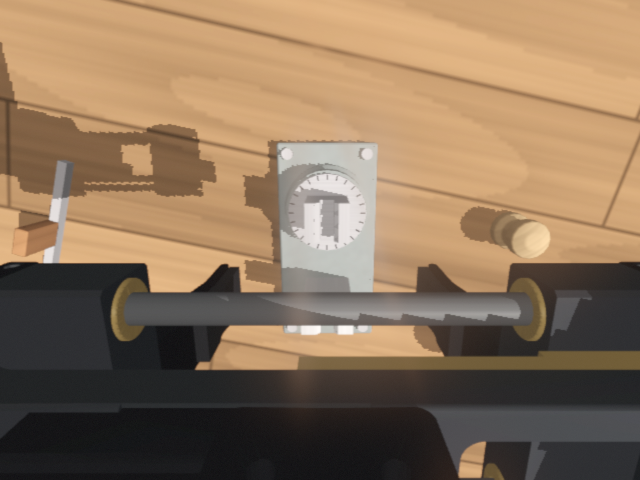

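The head now reads 11.4° against the guide's 11.9° and its centre (439.7,139.6). The gripper bar hides the guide (at 325,330). I'll shift along the jig to see both in one picture.

Emit:
step_arm:
  deltas:
    - [[30, 5, 5, 0, 0, 0, 87], [30, 5, 5, 0, 0, 0, 87], [25, 5, 5, 0, 0, 0, 87], [0, 0, 0, 0, 0, 0, 87], [0, 0, 0, 0, 0, 0, 87], [0, 0, 0, 0, 0, 0, 87]]

```text
time: 8.3
ee_pos: [0.5241, 0.1548, 0.2623]
tcp_rot: [-1.979, -2.438, 0.003]
ft_force: [0.3, 0.1, -0.8]
grip_width: 1.002
```

Run:
```python
from h import *
s,p,d,c=snap('wrist','w3'); M=R.from_rotvec(s['tcp_rot']).as_matrix();print(s['ee_pos'],np.arctan2(M[1,0],M[0,0]))
W,_=cloud('w3')
for n,c0 in [('head',(.44,.139)),('guide',(.535,.16))]:
    m=(W[...,2]>.1)&(W[...,2]<.11)&(np.linalg.norm(W[...,:2]-c0,axis=-1)<.036)
    P=W[m][:,:2]*1000; print(n,m.sum(),np.median(W[m][:,2]),cv2.minAreaRect(P.astype(np.float32)))
cv2.imwrite('pics/w3c.png',cv2.resize(cv2.imread('pics/w3.png')[90:265,230:420],None,fx=3.4,fy=3.4,interpolation=cv2.INTER_CUBIC))
```

```text
[0.52408824 0.15480257 0.26225429] 1.7780874407426706
head 1347 0.10502187322197337 ((439.81231689453125, 139.4923553466797), (35.91957473754883, 40.08907699584961), 11.849754333496094)
guide 1061 0.10508486643167364 ((535.2116088867188, 159.67172241210938), (25.402587890625, 49.41136169433594), 11.830432891845703)
```

View pics/w3c.png

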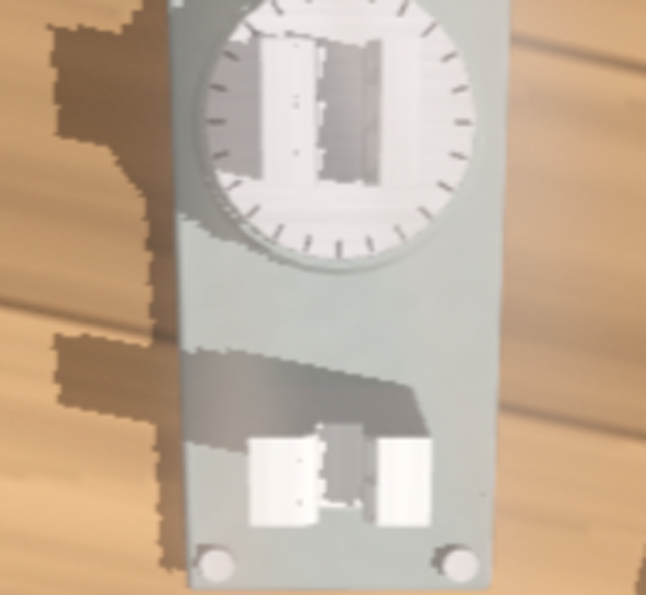

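Both slots are in line (11.85° and 11.83°). In the crop the head slot spans columns about 320–380 and the guide slot about 320–375. Next, over to the bar.

Emit:
step_arm:
  deltas:
    - [[1, -20, 0, 0, 0, -0.03, 87], [1, -40, 0, 0, 0, -0.04, 87], [2, -45, 0, 0, 0, -0.04, 87], [2, -45, 0, 0, 0, -0.04, 87], [2, -45, 0, 0, 0, -0.04, 87], [2, -45, 0, 0, 0, -0.04, 87], [2, -40, 0, 0, 0, -0.04, 87], [1, -25, 0, 0, 0, -0.03, 87], [0, -16, 0, 0, 0, -0.015, 87], [0, 0, 0, 0, 0, 0, 87], [0, 0, 0, 0, 0, 0, 87], [0, 0, 0, 0, 0, 0, 87]]

```text
time: 9.55
ee_pos: [0.5384, -0.1645, 0.2636]
tcp_rot: [-2.336, -2.1, -0.001]
ft_force: [0.2, 0.2, -0.6]
grip_width: 0.997
```

Run:
```python
from h import *
s,p,d,c=snap('wrist','w4'); M=R.from_rotvec(s['tcp_rot']).as_matrix();print(s['ee_pos'],np.arctan2(M[1,0],M[0,0]))
W,_=cloud('w4')
for n,z0,z1,r in [('handle',.05,.065,.04),('bar',.009,.016,.11)]:
    m=(W[...,2]>z0)&(W[...,2]<z1)&(np.linalg.norm(W[...,:2]-(.537,-.167),axis=-1)<r)
    P=W[m][:,:2]*1000; print(n,m.sum(),np.median(W[m][:,2]),cv2.minAreaRect(P.astype(np.float32)))
```

```text
[ 0.53835186 -0.16454381  0.26357275] 1.4648655873244125
handle 374 0.058073372171090515 ((536.429931640625, -167.6735382080078), (13.866949081420898, 29.809528350830078), 83.4261474609375)
bar 934 0.01325337994662723 ((536.6021728515625, -168.11940002441406), (10.538690567016602, 168.779052734375), 83.19928741455078)
```

View pics/w4.png

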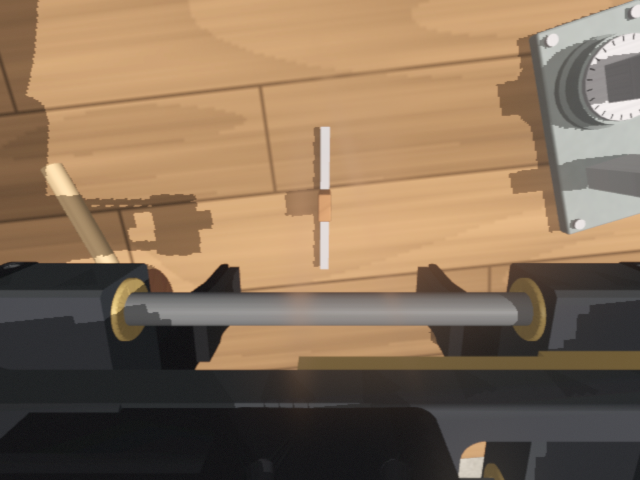

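The wrist view shows the bar upright at column 325, rows 127–268, with the handle at (325,207). That puts the handle at (536.4, -167.7) mm and the bar's yaw at -0.117. Going down to grip it.

Emit:
step_arm:
  deltas:
    - [[-1.9, -3.2, 0, 0, 0, -0.011, 87], [0, 0, -25, 0, 0, 0, 87], [0, 0, -35, 0, 0, 0, 87], [0, 0, -35, 0, 0, 0, 87], [0, 0, -35, 0, 0, 0, 87], [0, 0, -35, 0, 0, 0, 87], [0, 0, -30, 0, 0, 0, 87], [0, 0, -20, 0, 0, 0, 87], [0, 0, -16, 0, 0, 0, 87], [0, 0, -10, 0, 0, 0, 87], [0, 0, 0, 0, 0, 0, 87], [0, 0, 0, 0, 0, 0, 87], [0, 0, 0, 0, 0, 0, 40], [0, 0, 0, 0, 0, 0, 20], [0, 0, 0, 0, 0, 0, 8], [0, 0, 0, 0, 0, 0, 4], [0, 0, 0, 0, 0, 0, 4], [0, 0, 0, 0, 0, 0, 4], [0, 0, 0, 0, 0, 0, 4], [0, 0, 0, 0, 0, 0, 4]]

```text
time: 11.6
ee_pos: [0.5364, -0.1693, 0.0225]
tcp_rot: [-2.349, -2.086, 0.0]
ft_force: [0.0, 0.4, 0.1]
grip_width: 0.353
```

Run:
```python
from h import *
s=arm.observe(); M=R.from_rotvec(s['tcp_rot']).as_matrix();print(s['ee_pos'],np.arctan2(M[1,0],M[0,0]),s['ft_force'],s['grip_width']*87)
```

```text
[ 0.53642212 -0.16925765  0.02247783] 1.451962632972467 [0.04578432 0.37507884 0.06426481] 30.75181063617797
```

Emit:
step_arm:
  deltas:
    - [[0, 0, 0, 0, 0, 0, 4], [0, 0, 0, 0, 0, 0, 4], [0, 0, 0, 0, 0, 0, 4], [0, 0, 0, 0, 0, 0, 4], [0, 0, 0, 0, 0, 0, 4], [0, 0, 0, 0, 0, 0, 4]]

```text
time: 12.2
ee_pos: [0.5365, -0.1692, 0.0225]
tcp_rot: [-2.349, -2.086, -0.0]
ft_force: [-1.1, -0.6, 0.1]
grip_width: 0.158
```

Gripped at 13.7 mm (handle 14). Lift, then carry over the jig.

Emit:
step_arm:
  deltas:
    - [[0, 0, 8, 0, 0, 0, 4], [0, 0, 20, 0, 0, 0, 4], [0, 0, 35, 0, 0, 0, 4], [0, 0, 35, 0, 0, 0, 4], [0, 0, 30, 0, 0, 0, 4], [0, 0, 12, 0, 0, 0, 4], [-2, 15, 0, 0, 0, 0.02, 4], [-5, 34, 0, 0, 0, 0.034, 4], [-5, 34, 0, 0, 0, 0.034, 4], [-5, 34, 0, 0, 0, 0.034, 4], [-5, 34, 0, 0, 0, 0.034, 4], [-5, 34, 0, 0, 0, 0.034, 4], [-5, 34, 0, 0, 0, 0.034, 4], [-5, 34, 0, 0, 0, 0.034, 4], [-5, 34, 0, 0, 0, 0.034, 4], [-3, 22, 0, 0, 0, 0.02, 4], [-1.7, 10.3, 0, 0, 0, 0.014, 4], [0, 0, 0, 0, 0, 0, 4], [0, 0, 0, 0, 0, 0, 4], [0, 0, 0, 0, 0, 0, 4]]

```text
time: 14.2
ee_pos: [0.4897, 0.149, 0.1621]
tcp_rot: [-1.981, -2.438, 0.001]
ft_force: [-0.3, -0.2, -2.5]
grip_width: 0.163
```

Run:
```python
from h import *
s,p,d,c=snap('wrist','w5'); M=R.from_rotvec(s['tcp_rot']).as_matrix();print(s['ee_pos'],np.arctan2(M[1,0],M[0,0]),s['grip_width']*87,M[2])
W,_=cloud('w5')
z=s['ee_pos'][2]-.0225+.012; print('bar top',z)
m=(abs(W[...,2]-z)<.004)&(np.linalg.norm(W[...,:2]-s['ee_pos'][:2],axis=-1)<.1);m[262:]=False
P=W[m]; print(m.sum(),np.median(P[:,2]),cv2.minAreaRect((P[:,:2]*1000).astype(np.float32)))
e=s['ee_pos'][:2]; r=np.array([.9784,.2066]); t=(P[:,:2]-e)@r; w=(P[:,:2]-e)@[-r[1],r[0]]
print(t.min(),t.max(),np.polyfit(t,w,1),np.polyfit(t,P[:,2],1))
snap('scene','scene5')
cv2.imwrite('pics/s5c.png',cv2.resize(cv2.imread('pics/scene5.png')[130:260,240:410],None,fx=4,fy=4,interpolation=cv2.INTER_CUBIC))
```

```text
[0.4897375  0.14903536 0.16211473] 1.7767339287865467 14.190182470077714 [-3.56838008e-04 -7.08446417e-04 -9.99999685e-01]
bar top 0.15161472866712633
2986 0.15301919233427339 ((441.5595703125, 139.3631591796875), (71.01248168945312, 10.713555335998535), 11.542839050292969)
-0.08460612932725485 -0.01364667806487035 [-0.00367247  0.00067662] [-0.00084205  0.15298438]
```

View pics/w5.png

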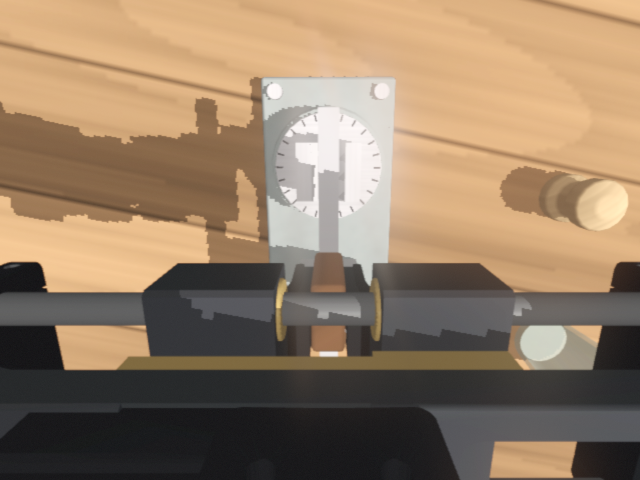

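View pics/s5c.png

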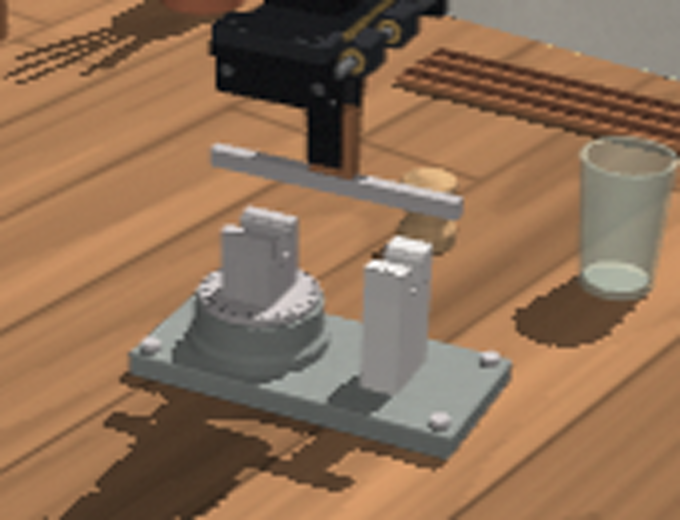

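The bar is held level and square, its near half measuring along 11.5° about 0.5 mm off the slots' line. The scene view shows it hanging over both blocks. Nudging across and lowering.

Emit:
step_arm:
  deltas:
    - [[-0.1, 0.5, -10, 0, 0, 0.001, 4], [0, 0, -14, 0, 0, 0, 4], [0, 0, -8, 0, 0, 0, 4], [0, 0, -3, 0, 0, 0, 4], [0, 0, -3, 0, 0, 0, 4], [0, 0, -3, 0, 0, 0, 4], [0, 0, -3, 0, 0, 0, 4], [0, 0, -2, 0, 0, 0, 4], [0, 0, 0, 0, 0, 0, 4]]

```text
time: 15.2
ee_pos: [0.4898, 0.1504, 0.1164]
tcp_rot: [1.978, 2.44, -0.0]
ft_force: [0.6, -1.3, -3.1]
grip_width: 0.157
```

Emit:
step_arm:
  deltas:
    - [[0, 0, -3, 0, 0, 0, 4], [0, 0, -3, 0, 0, 0, 4], [0, 0, -2, 0, 0, 0, 4], [0, 0, -1, 0, 0, 0, 4], [0, 0, 0, 0, 0, 0, 4]]

```text
time: 15.7
ee_pos: [0.4896, 0.1504, 0.1072]
tcp_rot: [1.979, 2.44, -0.0]
ft_force: [1.5, -2.7, -4.0]
grip_width: 0.157
```

Emit:
step_arm:
  deltas:
    - [[0, 0, -0.5, 0, 0, 0, 4], [0, 0, -0.5, 0, 0, 0, 4], [0, 0, 0, 0, 0, 0, 4]]

```text
time: 16.0
ee_pos: [0.4897, 0.1504, 0.1066]
tcp_rot: [1.978, 2.44, -0.0]
ft_force: [0.1, -3.6, -1.0]
grip_width: 0.159
```

The upward force is starting to rise with the underside at about 84 mm. A touch more, then release and withdraw.

Emit:
step_arm:
  deltas:
    - [[0, 0, -0.4, 0, 0, 0, 4], [0, 0, 0, 0, 0, 0, 4], [0, 0, 0, 0, 0, 0, 25], [0, 0, 0, 0, 0, 0, 45], [0, 0, 0, 0, 0, 0, 60], [0, 0, 0, 0, 0, 0, 60], [0, 0, 0, 0, 0, 0, 60], [0, 0, 0, 0, 0, 0, 60], [0, 0, 10, 0, 0, 0, 60], [0, 0, 25, 0, 0, 0, 60], [0, 0, 40, 0, 0, 0, 60], [0, 0, 40, 0, 0, 0, 60], [0, 0, 30, 0, 0, 0, 60], [30, 6, 0, 0, 0, 0, 60], [30, 6, 0, 0, 0, 0, 60], [0, 0, 0, 0, 0, 0, 60], [0, 0, 0, 0, 0, 0, 60], [0, 0, 0, 0, 0, 0, 60]]

```text
time: 17.8
ee_pos: [0.5489, 0.1625, 0.2512]
tcp_rot: [-1.978, -2.44, 0.001]
ft_force: [0.1, -0.3, 0.1]
grip_width: 0.687
```

Run:
```python
from h import *
s,p,d,c=snap('wrist','w6'); print(s['ee_pos'],s['ft_force'])
W,_=cloud('w6')
h=np.array([.4898,.1394]);h=np.array([.4398,.1395]);r=np.array([.9784,.2066]);n=np.array([-r[1],r[0]])
t=(W[...,:2]-h)@r;w=(W[...,:2]-h)@n;z=W[...,2]
B=(abs(w)<.004)&(t>-.06)&(t<.16)&(z>.06);B[262:]=False
for a in np.arange(-.05,.15,.01):
    m=B&(abs(t-a)<.003)
    if m.sum(): print(a.round(3),m.sum(),np.median(z[m]).round(4))
m=B&(abs(z-.097)<.004);print('t range',t[m].min(),t[m].max())
m=B&(z>.12);print('handle',t[m].min(),t[m].max(),np.median(z[m]))
snap('scene','scene6')
a=cv2.resize(cv2.imread('pics/scene6.png')[150:260,260:410],None,fx=4,fy=4,interpolation=cv2.INTER_CUBIC)
cv2.imwrite('pics/s6c.png',a)
```

```text
[0.54888524 0.16247193 0.25118337] [ 0.14299959 -0.29803417  0.09507951]
-0.03 79 0.0974
-0.02 78 0.0974
-0.01 78 0.0972
0.0 71 0.0971
0.01 77 0.0973
0.02 65 0.0973
0.03 61 0.0973
0.04 85 0.1425
0.05 80 0.1423
0.06 80 0.1421
0.07 24 0.0974
0.08 55 0.0974
0.09 55 0.0971
0.1 55 0.0975
0.11 52 0.0973
0.12 48 0.0973
0.13 49 0.0972
t range -0.033375327657352426 0.13629479533433259
handle 0.036636810401800536 0.06645940210847681 0.14227178887955094
```

View pics/w6.png

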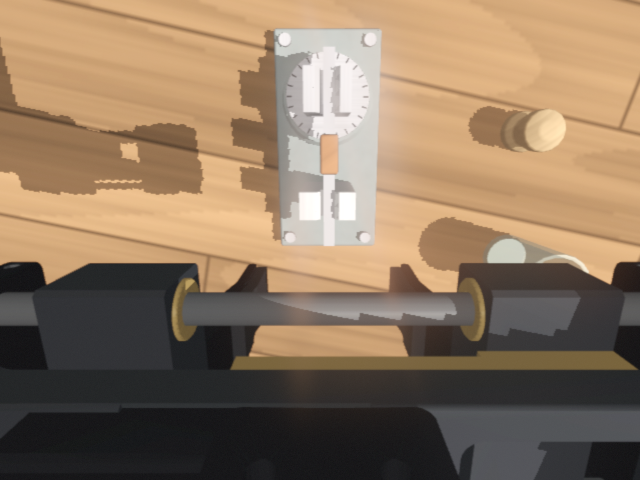

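View pics/s6c.png

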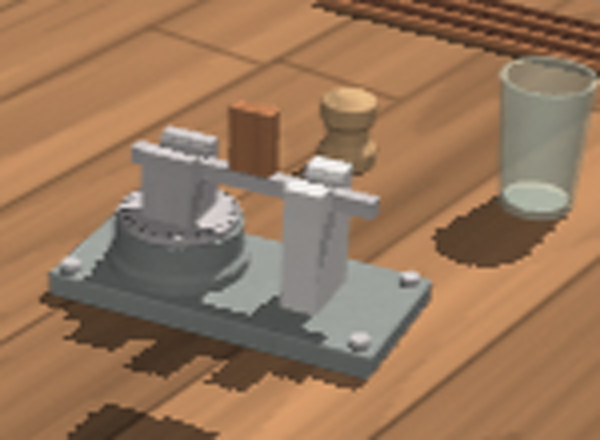

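The bar lies level through both slots. Its top is at 97.3 mm with the roughly 1 mm high depth bias, against 96 expected. It spans -33 to 136 mm from the head axis, so it passes through both blocks, and nothing touches it.

Run:
```python
from h import *
print(arm.finish_job())
```

```text
the job is handed in; nothing more can be done
None
```

The head is turned into line with the guide, and the locking bar lies handle up through both slots. I let go of it, withdrew the arm and handed the job in at about 18 s.

- **Head:** I gripped it across its flats and turned it about +1.31 rad. Before I laid the bar, the wrist camera read the head at 11.85° and the guide at 11.83°.
- **Bar height:** Its top read a level 97.1–97.5 mm along the whole length. The expected height is 96 mm, and this camera was reading about 1 mm high on known surfaces.
- **Bar position:** It reaches from -33 to 136 mm from the head's axis, so it passes right through the head (±18 mm) and the guide (85–110 mm). Its middle is within about 1 mm of the lock point.
- **Contact:** The gripper was clear at the end and the wrist force was about 0 N.
- **Bystanders:** The arm went near none of them. The blank and tumbler still stood in the last pictures. I did not measure the spool and mallet again.

No check failed.

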